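Present a blood tube to the inspection camera

TASK

Take the short tube out of the rack and hold it up in front of the inspection camera, cap end up: the middle of the tube centred between the camera's two small gauge posts, and the tube leaning parallel to them so that it squarely faces the lens. Finish while still holding it there motionless, clear of the camera and its gauge. Leave the tall tubes standing in the rack and do not shift the camera's stand, height or tilt.

Things in the scene. Friction and masses are not known exactly. Their poses are not given: they have to be found in the camera images.
- rack: White two-deck tube rack, 136 x 258 x 78 mm (x, y, z), fixed to the table. Origin: centre of its underside. The tubes stand on the bottom deck, 2 mm above the table, in square holes about 14 mm wide in the top deck (bars from 68 to 74 mm up). The four tubes swap holes from start to start and are at least 65 mm apart, centre to centre.
- short_tube: The tube to present: grey-capped tube 91 mm long (the others, with like caps: 108 mm), 11 to 17 g, upright in the rack, so its cap is the lowest there. Origin: centre of its round bottom; +z along the tube to the cap. Glass 12.8 mm in diameter, about 1 mm of play in the hole; cap 15.6 mm in diameter, from 73 to 92 mm along +z, all of it above the rack's top deck.
- tube_mid (a point): Middle of the short tube: on its axis, 45 mm from the origin towards the cap. Axes as the tube's.
- tall_tube_a: Tall grey-capped blood tube, 108 mm long, cap 15.6 mm in diameter from 87 to 106 mm up; stands in another hole of the rack and stays there. Origin: centre of its bottom; +z up to the cap.
- tall_tube_b: Tall grey-capped blood tube, 108 mm long, cap 15.6 mm in diameter from 87 to 106 mm up; stands in another hole of the rack and stays there. Origin: centre of its bottom; +z up to the cap.
- tall_tube_c: Tall grey-capped blood tube, 108 mm long, cap 15.6 mm in diameter from 87 to 106 mm up; stands in another hole of the rack and stays there. Origin: centre of its bottom; +z up to the cap.
- camera_stand: Bench stand of the inspection camera, fixed to the table: base plate 140 x 100 x 14 mm (x, y, z), origin at the centre of its underside; steel column 18 mm thick and 354 mm high at x = +50 mm. It carries the camera head with lens and gauge, which looks to the stand's -x side. Height and tilt differ from start to start and are held by friction.
- focus (a point): Where the tube's middle belongs: midway between the gauge posts, 70 mm before the lens. Axes of the tilted head: -x the way the lens looks, y level from post to post, +z along the posts, the way the cap end must point. Posts: 5 mm thick, at y = +-36 mm, z = -18 to +18 mm, each on a thin rod running back along +x. Lens and head (64 wide, 56 mm high) start at x = +70 mm; the rest is free.
- camera_carriage (a joint): Height of the camera on its column, m: the head's tilt axis lies 200 mm above the table at 0, higher as the value grows (0 to 0.07). Not to be moved.
- camera_head (a joint): Downward tilt of the camera head, rad: 0 looks level, growing as the lens looks further down; the gauge posts then lean with their top ends away from the camera by the same angle. Not to be moved.

How it is judged:
By the outcome, as a careful person would: the job done as asked, in the order asked, and still so for the second after the job is handed in, while the arm keeps its last pose, push and grip.
It also fails if it takes over 38 s, if anything falls off the work surface, if the arm or the gripper's body presses on something with over 40 N, if the wrist force passes 120 N, or if a joint passes its speed limit or range.

ROBOT

A 7-joint arm with a two-finger parallel gripper is mounted at the origin on a cart in front of the work surface, level with it; the furniture and walls round the work are solid. World frame = base frame: x ahead of the robot, y to its left, z up, the work surface at z = 0. Lengths are in m, angles in rad, forces in N, time in s.
With the tool pointing down it reaches from about 0.425 to 0.95 m from the base axis. Payload 4.7 kg.
Tool frame: the origin (TCP) lies at the very end of the fingers, on their centre line; the grasp point (between the pads) lies 19 mm behind it; z points along the fingers, y is the line along which they close (so a half turn about z gives the same grasp; the last joint's range is limited). The gripper opens to 87 mm and grips with 3 to 60 N. Pads are 19 mm wide; open, the fingers measure 117 mm over their backs; the gripper's body (75 mm by 190 mm) begins 51 mm behind the grasp point.
Start: joints at [1.259, 0.469, -0.049, 1.532, 0.024, 1.141, -0.082], TCP at [0.188, -0.648, 0.223] pointing down, gripper open.
Joint ranges: [-2.59, 2.59], [-0.33, 1.99], [-1.39, 1.29], [0.1, 2.45], [-1.04, 4.18], [0.21, 1.99], [-2.66, 2.66]. Speed limits (rad/s): [2.57, 2.57, 3.14, 3.14, 3.14, 3.14, 3.14].

INTERFACE

Orientations are given as a unit quaternion [w, x, y, z].
In Python, from workcell import r gives the robot as it stands. Calls block until the motion is done:
- r.move_to(position, orientation): joint-space move of the TCP to a pose.
- r.move_l(position, max_speed=0.15, orientation=None, stop_force=None): straight line of the TCP; orientation=None keeps the orientation; max_speed is the mean speed in m/s. With stop_force (N) it stops when the force on the tool has changed by that much, and returns True; else False.
- r.move_joints(angles): joint-space move.
- r.grip(opening): finger opening in m; the grip force is fixed at half the most; returns when the fingers have stopped.
- r.hold(seconds).
- r.ik(position, orientation): joint angles nearest the present ones, or None.
- r.read_camera(name): name is "scene" or "top" or "wrist"; returns (picture, depth): 420x560x3 uint8, blue, green, red; 420x560 float32, m along the optical axis (not along the pixel's ray), 0 where there is no reading.
- r.camera_model(name): a dict with "mtx" (3x3 intrinsics, pixels), "k1" (the pictures are not rectified: a ray, as slopes to the right and down, at radius r is drawn at 1 + k1 r^2 times it, then the intrinsics apply), "rvec" (rotation vector, rad) and "tvec" (3), from world to camera coordinates, as OpenCV has them. Camera axes: x right, y down, z forward; pixel columns grow to the right and rows downward; lengths in m; the calibration is good to about 2 mm. A picture is of the moment at which its call begins: read the wrist's pose just before it. camera_model takes no time and is no camera call; for the wrist camera it gives the pose at the moment of the call.
A pose or a line that the arm cannot do raises r.Unreachable and nothing moves.
- r.hand_in(): hands the job in; it is judged then, once.
Readings, each from a call of its own:
- r.current_t(): time.
- r.current_q(): joint angles.
- r.current_joint_velocities(): joint speeds.
- r.current_effort(): joint torques, N m.
- r.current_tcp_pos(): TCP position.
- r.current_eef_rot(): TCP orientation.
- r.current_wrist_force(): force on the tool from outside, world axes, zero at the start.
- r.current_ft_torque(): the same for the moment, N m.
- r.current_grip_width(): finger opening in m.
- r.current_grip_force(): force on a finger pad.
Only numpy, scipy, OpenCV 4.12 (cv2) and the standard library are available. Lean on these libraries where they do the work, as an engineer would, in place of code of your own. Each camera call takes 0.05 s, during which the arm holds its last target. There are 200 camera calls.

## Working session

There is one attempt and no reset: what is moved stays moved. The work goes in short steps, each a Python script; the robot and the scene stay as the last script left them, time stands still between calls to the robot, and variables do not carry over. Pictures are saved under pics/ and viewed, at most 10 in all, crops included, and the job is handed in when it is done.

```bash
ls; mkdir -p pics; cat > h.py <<'E'
import numpy as np, cv2
from workcell import r
from scipy.spatial.transform import Rotation as R
def cloud(name):
    m=r.camera_model(name); im,d=r.read_camera(name)
    K=np.array(m["mtx"]); k1=m["k1"]
    vv,uu=np.mgrid[0:d.shape[0],0:d.shape[1]]
    p=np.stack([uu.ravel(),vv.ravel()],1).astype(np.float64)[:,None]
    n=cv2.undistortPoints(p,K,np.array([k1,0,0,0,0.]))[:,0]
    c=np.c_[n,np.ones(len(n))]*d.ravel()[:,None]
    Rm=cv2.Rodrigues(np.array(m["rvec"],float))[0]
    w=(c-np.array(m["tvec"]).ravel())@Rm
    w[d.ravel()<=0]=np.nan
    return im,d,w.reshape(d.shape+(3,))
E
python3 - <<'E'
from h import *
for n in("scene","top"):
    im,d,w=cloud(n); cv2.imwrite(f"pics/{n}0.png",im); np.savez(f"{n}0.npz",im=im,d=d,w=w)
    m=r.camera_model(n); Rm=cv2.Rodrigues(np.array(m["rvec"],float))[0]; print(n,-Rm.T@np.array(m["tvec"]).ravel(),m["mtx"],m["k1"],(d>0).mean())
print(r.current_t(), r.current_eef_rot())
E
```

```text
pics
scene [ 0.00071907 -0.32565043  0.55288883] [[409.40277553   0.         276.94179634]
 [  0.         409.40277553 215.11859349]
 [  0.           0.           1.        ]] -0.036087494699840406 0.860718537414966
top [0.53210437 0.06054017 1.02720221] [[430.73387439   0.         279.73668505]
 [  0.         430.73387439 206.19081888]
 [  0.           0.           1.        ]] -0.12832433679880711 0.9960926870748299
0.1 [-8.53926339e-04  9.90020723e-01  1.40919169e-01 -1.63954003e-04]
```

View pics/scene0.png

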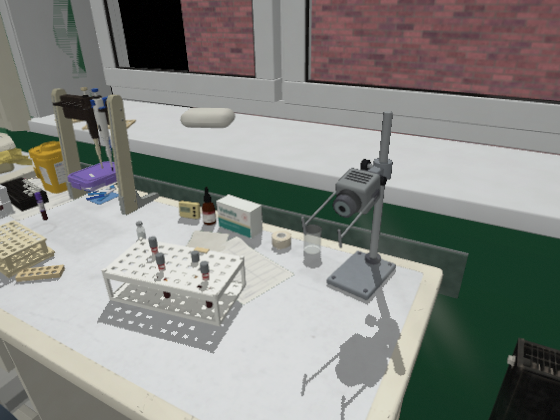

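View pics/top0.png

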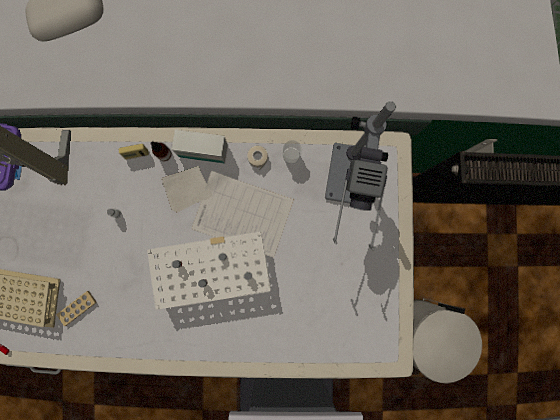

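The scene view shows the rack with four caps at (153,243), (160,261), (195,257) and (204,269), with the third looking lowest. The camera stand is at (362,272), its head at (357,188), and its gauge rods end near (305,218) and (341,240). In the top view the caps are at (177,264), (222,257), (203,284) and (248,276). The head is at (366,180), with gauge rods running down-image to about (336,240) and (375,243).

```bash
python3 - <<'E'
from h import *
t=np.load("top0.npz"); w=t["w"]; im=t["im"]
s=np.load("scene0.npz"); ws=s["w"]
# caps
for nm,W,pts in(("top",w,[(177,264),(222,257),(203,284),(248,276)]),("scene",ws,[(153,240),(160,257),(195,256),(204,266)])):
    for u,v in pts:
        P=W[v-14:v+15,u-14:u+15].reshape(-1,3); P=P[(P[:,2]>.084)&(P[:,2]<.125)]
        if len(P)==0: print(nm,u,v,"none");continue
        zt=np.percentile(P[:,2],90); Q=P[P[:,2]>zt-.004]
        print(nm,(u,v),len(P),"ztop",zt.round(4),"xy",Q[:,:2].mean(0).round(4),P.mean(0).round(4))
# rack plane
m=(w[...,2]>.062)&(w[...,2]<.082)&(w[...,0]<.6); m[:,300:]=0; m[:,:130]=0
P=w[m]; rect=cv2.minAreaRect(P[:,:2].astype(np.float32)); print("rack",rect,np.median(P[:,2]))
# scene stand region
for nm,W in(("top",w),("scene",ws)):
    Q=W.reshape(-1,3); Q=Q[np.isfinite(Q).all(1)]
    # base plate
    sel=(abs(Q[:,2]-.014)<.005)&(Q[:,1]<-.05)&(Q[:,1]>-.3)&(Q[:,0]>.5)&(Q[:,0]<.85)
    print(nm,"plate",sel.sum(),cv2.minAreaRect(Q[sel][:,:2].astype(np.float32)) if sel.sum()>5 else "")
    sel=(Q[:,2]>.12)&(Q[:,1]<0)&(Q[:,1]>-.35)&(Q[:,0]>.3)&(Q[:,0]<.85)&(Q[:,2]<.45)
    H=Q[sel]; print(sel.sum(),np.percentile(H,[0,5,50,95,100],axis=0).round(3))
for nm,I in (("top",im),("scene",s["im"])):
    c=I[120:260,310:420] if nm=="top" else I[140:300,285:420]
    cv2.imwrite(f"pics/{nm}_c.png",cv2.resize(c,None,fx=5 if nm=="scene" else 4,fy=3.7 if nm=="scene" else 4,interpolation=cv2.INTER_CUBIC))
E
```

```text
top (177, 264) 64 ztop 0.1128 xy [0.5049 0.2682] [0.5054 0.267  0.1092]
top (222, 257) 37 ztop 0.0969 xy [0.522  0.1712] [0.5228 0.1712 0.0943]
top (203, 284) 59 ztop 0.1132 xy [0.4657 0.2101] [0.466  0.2093 0.1102]
top (248, 276) 55 ztop 0.1131 xy [0.484  0.1152] [0.484  0.1146 0.1103]
scene (153, 240) 113 ztop 0.1121 xy [0.4878 0.2409] [0.4955 0.2524 0.1041]
scene (160, 257) 152 ztop 0.1118 xy [0.4645 0.2071] [0.4743 0.222  0.1016]
scene (195, 256) 139 ztop 0.1105 xy [0.4816 0.1104] [0.4965 0.132  0.1002]
scene (204, 266) 166 ztop 0.1104 xy [0.4816 0.1103] [0.492  0.1261 0.0991]
rack ((0.4920111298561096, 0.20437650382518768), (0.13568228483200073, 0.2585445046424866), 10.692502975463867) 0.0745328408060153
top plate 1033 ((0.7655746936798096, -0.12024404853582382), (0.09600939601659775, 0.23397821187973022), 64.15776062011719)
5855 [[ 0.542 -0.35   0.121]
 [ 0.623 -0.312  0.153]
 [ 0.774 -0.121  0.215]
 [ 0.846 -0.034  0.264]
 [ 0.85  -0.     0.358]]
scene plate 1721 ((0.7489359974861145, -0.17332065105438232), (0.24309754371643066, 0.20200848579406738), 89.9891357421875)
6015 [[ 0.54  -0.35   0.12 ]
 [ 0.615 -0.327  0.143]
 [ 0.77  -0.14   0.198]
 [ 0.837 -0.077  0.296]
 [ 0.85  -0.     0.355]]
```

View pics/top_c.png

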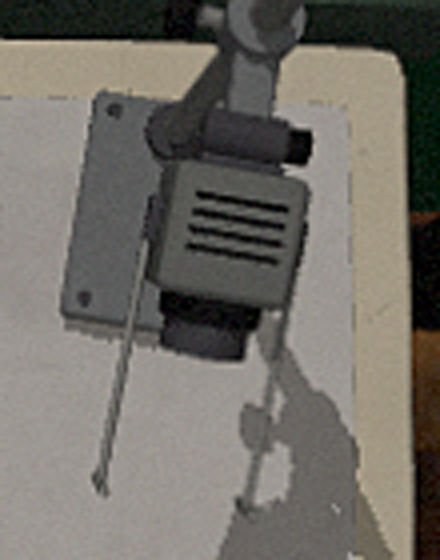

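View pics/scene_c.png

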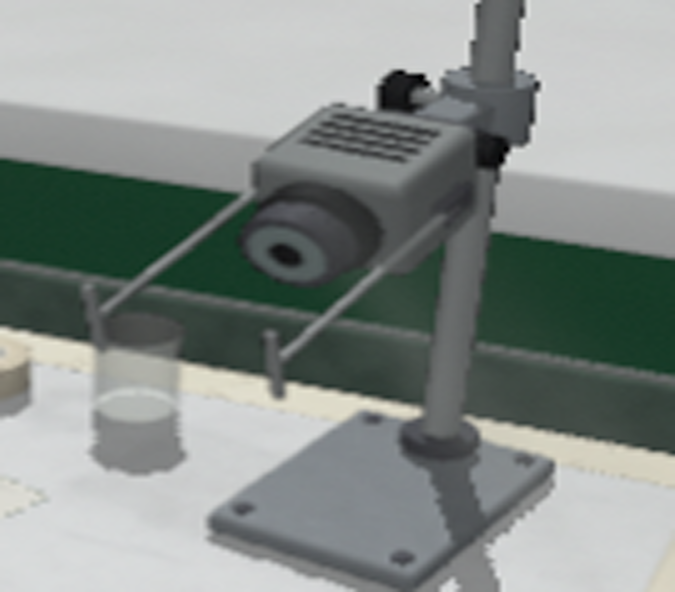

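Crops: in the top view the post tips are at about (334.5,240.5) and (371,246). In the scene view the left post runs from (303,218) to (305,232) and the right post from (339,230) to (341,246). I'll measure the head from the depth clusters.

```bash
python3 - <<'E'
from h import *
def fitline(P):
    c=P.mean(0); d=np.linalg.svd(P-c)[2][0]; return c,d*np.sign(d[0]),
for nm,boxes in (("top",{"L":(326,228,343,247),"R":(364,232,380,252),"rodL":(334,175,348,236),"rodR":(372,200,386,242)}),("scene",{"L":(298,212,309,236),"R":(334,226,346,250),"rodL":(306,185,337,220),"rodR":(342,200,372,238)})):
    f=np.load(nm+"0.npz"); w=f["w"]
    for k,(a,b,c,d) in boxes.items():
        P=w[b:d,a:c].reshape(-1,3); P=P[np.isfinite(P).all(1)&(P[:,2]>.1)&(P[:,2]<.3)&(P[:,0]<.76)]
        if len(P)<4: print(nm,k,len(P)); continue
        c0,d0=fitline(P)
        tt=(P-c0)@d0; res=np.linalg.norm(P-c0-np.outer(tt,d0),axis=1)
        g=res<.008; c0,d0=fitline(P[g])
        print(nm,k,len(P),g.sum(),"c",c0.round(4),"d",d0.round(3),"min",P[g].min(0).round(3),"max",P[g].max(0).round(3))
# head top face plane (top view)
f=np.load("top0.npz");w=f["w"]
P=w[165:192,356:382].reshape(-1,3);P=P[np.isfinite(P).all(1)]
c=np.median(P,0)
for _ in range(3):
    d=np.linalg.svd(P-P.mean(0))[2][2]; P=P[abs((P-P.mean(0))@d)<.004]
print("top face",len(P),P.mean(0),d*np.sign(d[2]),np.degrees(np.arccos(abs(d[2]))),"azim",np.degrees(np.arctan2(d[1]*np.sign(d[2]),d[0]*np.sign(d[2]))))
# plate edges in top view
P=w[140:215,322:385]; m=(abs(P[...,2]-.014)<.006)
im=f["im"][140:215,322:385]; m&=(im.max(2)<150)
m=cv2.morphologyEx(m.astype(np.uint8),cv2.MORPH_OPEN,np.ones((3,3)))
Q=P[m>0]; print("plate",len(Q),Q.min(0),Q.max(0))
# left edge and front edge (image left = max y)
ys,xs=np.nonzero(m); L=[];
for v in np.unique(ys): L.append(P[v,xs[ys==v].min()])
L=np.array(L); print("left edge pts",L[::8].round(3).tolist())
vx,vy,x0,y0=cv2.fitLine(L[4:-6,:2].astype(np.float32),cv2.DIST_HUBER,0,.01,.01).ravel(); print("left edge dir deg",np.degrees(np.arctan2(vy,vx)),x0,y0)
E
```

```text
top L 40 38 c [ 0.5667 -0.0589  0.2054] d [ 0.932 -0.157 -0.328] min [ 0.552 -0.063  0.199] max [ 0.581 -0.055  0.218]
top R 49 37 c [ 0.56   -0.1313  0.2039] d [ 0.977 -0.197  0.086] min [ 0.545 -0.136  0.198] max [ 0.574 -0.127  0.214]
top rodL 156 152 c [ 0.6257 -0.0685  0.216 ] d [ 0.96  -0.158  0.231] min [ 0.568 -0.079  0.199] max [ 0.68  -0.058  0.234]
top rodR 111 99 c [ 0.596  -0.1371  0.2117] d [ 0.962 -0.144  0.231] min [ 0.557 -0.144  0.2  ] max [ 0.635 -0.13   0.222]
scene L 72 63 c [ 0.5564 -0.0597  0.1985] d [ 0.212 -0.038 -0.977] min [ 0.549 -0.062  0.177] max [ 0.565 -0.056  0.217]
scene R 81 70 c [ 0.5451 -0.131   0.1994] d [ 0.22  -0.058 -0.974] min [ 0.54  -0.134  0.178] max [ 0.555 -0.127  0.217]
scene rodL 166 65 c [ 0.605  -0.0689  0.2108] d [ 0.92  -0.254  0.299] min [ 0.573 -0.088  0.202] max [ 0.651 -0.06   0.232]
scene rodR 510 104 c [ 0.6301 -0.1291  0.2164] d [ 0.909 -0.412  0.063] min [ 0.614 -0.139  0.208] max [ 0.646 -0.12   0.224]
top face 696 [ 0.67067073 -0.11219873  0.25518262] [-0.22112275  0.02651987  0.97488534] 12.868100219784356 azim 173.16102338196106
plate 1032 [ 0.6547053  -0.12142068  0.00806158] [ 0.79842599 -0.06115271  0.01988188]
left edge pts [[0.798, -0.083, 0.013], [0.778, -0.08, 0.013], [0.759, -0.076, 0.01], [0.739, -0.073, 0.014], [0.72, -0.071, 0.012], [0.7, -0.066, 0.012], [0.681, -0.064, 0.011], [0.662, -0.066, 0.01]]
left edge dir deg -9.306313 0.7108753 -0.068327114
```

Measurements agree: yaw about -9.2° (plate edge -9.3°, post pair -9.0°) and tilt about 13.1° (rods 13.3°, posts 12.7°, head face 12.9°). The posts are 72 mm apart as given, and the focus is at about (0.552, -0.0945, 0.1985). The short tube is at about (0.522, 0.171), with its top about 16 mm lower than the others. Next I'll move around the camera at small radius and above it, to a spot over the tube.

```bash
python3 - <<'E'
from h import *
def down(yaw): # tool x along yaw
    c,s=np.cos(yaw),np.sin(yaw)
    q=R.from_matrix(np.array([[c,s,0],[s,-c,0],[0,0,-1.]])).as_quat(); return [q[3],q[0],q[1],q[2]]
t0=r.current_t()
for a,rad,z in((-50,.48,.36),(-8,.45,.36),):
    a=np.radians(a); r.move_to([rad*np.cos(a),rad*np.sin(a),z],down(0)); print(r.current_t()-t0,r.current_q())
r.move_to([.522,.171,.25],down(0)); print(r.current_t()-t0,r.current_q())
im,d,w=cloud("wrist"); cv2.imwrite("pics/wrist1.png",im); np.savez("wrist1.npz",im=im,d=d,w=w)
print(r.current_tcp_pos(),r.current_wrist_force())
m=(w[...,2]>.085)&(w[...,2]<.12)&(np.hypot(w[...,0]-.522,w[...,1]-.171)<.03)
P=w[m]; print(len(P)); 
if len(P):
    zt=np.percentile(P[:,2],95); Q=P[P[:,2]>zt-.004]; print(zt,Q.mean(0),cv2.minEnclosingCircle(Q[:,:2].astype(np.float32)))
m=(w[...,2]>.06)&(w[...,2]<.09); print("deck",np.median(w[m],0),m.sum())
E
```

```text
1.2667 [ 0.90022673  0.05383303 -0.11912288  1.77012702  0.00694427  1.3187468
 -0.79271828]
2.5333 [ 0.53715922  0.01810736 -0.48905798  1.80852828  0.0090633   1.31762926
 -1.52777296]
3.5833 [ 0.19122892  0.32165812 -0.72596457  1.76868137  0.23457267  1.13948502
 -2.18187171]
[0.52288578 0.1688008  0.25048664] [ 0.54433113  0.7079243  -0.39346612]
241
0.09524358974554782 [0.52345041 0.17002222 0.09384001] ((0.5228871703147888, 0.17016762495040894), 0.008424784056842327)
deck [0.50393723 0.19312033 0.07346911] 22989
```

View pics/wrist1.png

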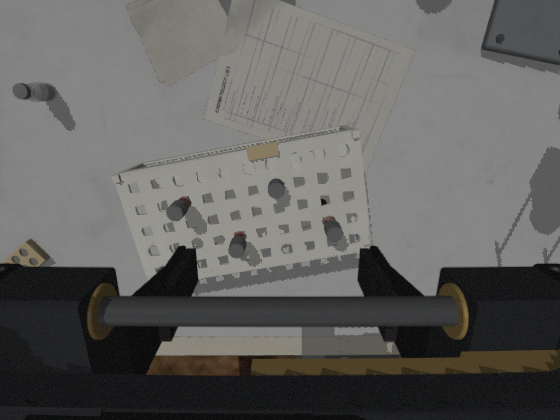

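The wrist view shows the short tube's cap at (276,188), with the talls at (178,209), (238,244) and (333,229). The cap centre is (0.523, 0.170), with radius 8 mm and top at 0.095, as expected. Descending to grasp the cap with the fingertips just above the deck.

```bash
python3 - <<'E'
from h import *
r.grip(.045)
r.move_l([.523,.1702,.13],max_speed=.12); r.hold(.2); p=r.current_tcp_pos(); print(p, r.current_wrist_force())
off=np.array([.523,.1702,.13])-p; off[2]=max(min(off[2],.003),-.003)
print(r.move_l(list(np.array([.523,.1702,.078])+off),max_speed=.05,stop_force=6)); r.hold(.2); print(r.current_tcp_pos(), r.current_wrist_force(),r.current_grip_width())
r.grip(0.0); print(r.current_grip_width(),r.current_grip_force(),r.current_wrist_force(),r.current_tcp_pos(),r.current_eef_rot())
p=r.current_tcp_pos()
r.move_l([p[0],p[1],p[2]+.12],max_speed=.08); print(r.current_grip_width(),r.current_grip_force(),r.current_wrist_force(),r.current_t())
im,d,w=cloud("scene"); cv2.imwrite("pics/scene2.png",im)
E
```

```text
[0.52339081 0.17033925 0.13065527] [ 0.70119777 -0.5932693  -0.27690744]
False
[0.52280163 0.17009609 0.07763485] [-0.59021545  0.01024218 -0.30804171] 0.04496964232953683
0.014704135599480517 29.998538196086884 [ 1.55206387  1.1039855  -0.39225125] [0.52260457 0.17009215 0.0773295 ] [-9.03799708e-06  1.00000000e+00  9.02680660e-06 -7.39610158e-06]
0.014950921242234754 29.998329877853394 [-0.14792482  0.13854264 -0.14470786] 9.7333
```

View pics/scene2.png

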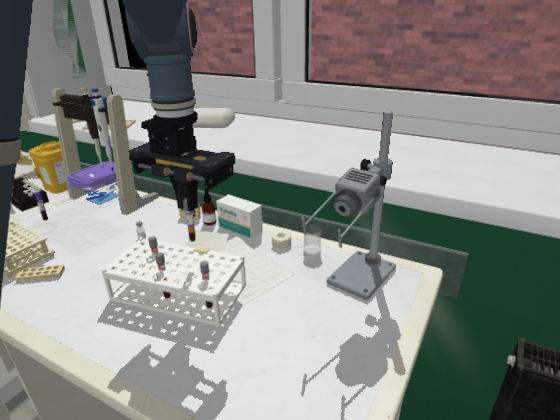

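The scene view shows the short tube held under the gripper at about (192,230), with the three talls still in the rack. Going to a pre-pose in front of and above the focus, already leaning, then measuring the tube's lean in the grip and the posts again.

```bash
cat >> h.py <<'E'
th,ps=np.radians(13.1),np.radians(-9.2)
hx=np.array([np.cos(th)*np.cos(ps),np.cos(th)*np.sin(ps),np.sin(th)])
hy=np.array([-np.sin(ps),np.cos(ps),0]); hz=np.cross(hx,hy)
q=R.from_matrix(np.c_[hx,-hy,-hz]).as_quat(); Q=[q[3],q[0],q[1],q[2]]
F=np.array([.552,-.0945,.1985]); A=.0303
def shot(n):
    o={}
    for c in("scene","top","wrist"):
        im,d,w=cloud(c); cv2.imwrite(f"pics/{c}{n}.png",im); np.savez(f"{c}{n}.npz",im=im,d=d,w=w)
E
python3 - <<'E'
from h import *
print(hx,hy,hz)
r.move_to([.47,.06,.31],Q); r.hold(.1)
r.move_to(list(F-.07*hx+.05*hz+A*hz),Q); r.hold(.4)
p=r.current_tcp_pos(); e=r.current_eef_rot(); print(p,p-(F-.07*hx+(.05+A)*hz),e,Q,r.current_t(),r.current_q())
shot(3)
a=cv2.imread("pics/scene3.png")[110:290,240:420]; b=cv2.imread("pics/wrist3.png")
cv2.imwrite("pics/comb3.png",np.hstack([cv2.resize(a,(400,400),interpolation=cv2.INTER_CUBIC),cv2.resize(b,(400,300)) if 0 else cv2.copyMakeBorder(cv2.resize(b,(400,300)),0,100,0,0,cv2.BORDER_CONSTANT)]))
E
```

```text
[ 0.961447   -0.15572043  0.22665131] [0.15988119 0.98713627 0.        ] [-0.22373573  0.03623728  0.97397597]
[ 0.46695886 -0.08008099  0.26112745] [0.00022613 0.00060873 0.00028277] [ 0.00916126  0.99029141 -0.07905328  0.11397185] [np.float64(0.009148309388271814), np.float64(0.9902725926434011), np.float64(-0.0796754410018702), np.float64(0.11370279150403763)] 11.6417 [ 0.59585848  0.00840678 -0.52385127  2.06439226  0.03221817  0.84183104
 -1.67631948]
```

View pics/comb3.png

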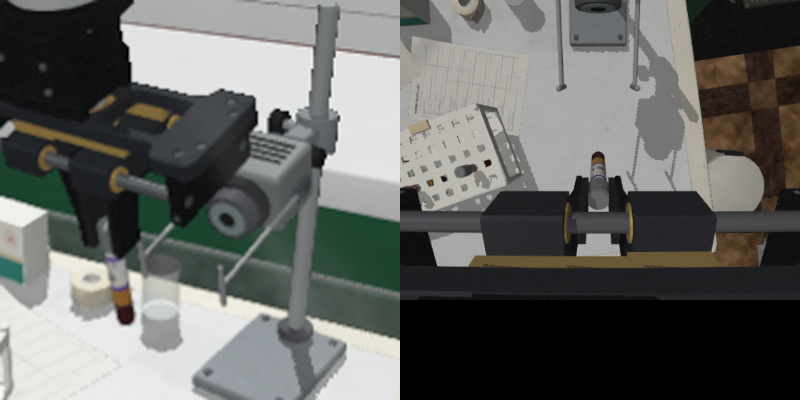

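The pre-pose view shows the tube hanging from the fingers (comb picture: 105,225 to 125,320), clear of the posts at (143,260) and (222,285). The wrist view shows both post tips, at wrist px (224,123) and (329,120). Now measuring the tube axis and posts numerically.

```bash
cat > meas.py <<'E'
from h import *
def cyl(P,rad,a,view):
    """fit axis of a cylinder of known radius to one-sided points: least squares on point-axis distance"""
    from scipy.optimize import least_squares
    c0=np.median(P,0)+view*rad; u=np.cross(a,[0,1,0.]); u/=np.linalg.norm(u); v=np.cross(a,u)
    def ax(x): d=a+x[2]*u+x[3]*v; return c0+x[0]*u+x[1]*v,d/np.linalg.norm(d)
    def f(x): c,d=ax(x); return np.linalg.norm(np.cross(P-c,d),axis=1)-rad
    s=least_squares(f,np.zeros(4),loss="soft_l1",f_scale=.001); c,d=ax(s.x); return c,d,np.sqrt(np.median(f(s.x)**2))
def sel(w,c,a,r1,lo,hi):
    P=w.reshape(-1,3); P=P[np.isfinite(P).all(1)]; t=(P-c)@a
    return P[(np.linalg.norm(P-c-np.outer(t,a),axis=1)<r1)&(t>lo)&(t<hi)]
def campos(n):
    m=r.camera_model(n); return -cv2.Rodrigues(np.array(m["rvec"],float))[0].T@np.array(m["tvec"]).ravel()
E
python3 - <<'E'
from meas import *
p=r.current_tcp_pos(); e=r.current_eef_rot(); T=R.from_quat([e[1],e[2],e[3],e[0]]).as_matrix(); a=-T[:,2]; M=p-A*a
print("pred mid",M,"axis",a)
for n in("scene","top","wrist"):
    w=np.load(n+"3.npz")["w"]; v=M-campos(n); v/=np.linalg.norm(v)
    P=sel(w,M,a,.012,-.043,.018)
    if len(P)>15:
        c,d,s=cyl(P,.0064,a,v); c=c+d*((M-c)@a)/(d@a); t=(P-c)@d
        dl=c-M; print(n,"tube",len(P),"mid off hx,hy",(dl@hx).round(4),(dl@hy).round(4),"lean hx,hy deg",np.degrees([d@hx,d@hy]).round(2),"t",t.min().round(3),t.max().round(3),"res",s.round(4))
    for k,sg in(("L",1),("R",-1)):
        C=F+sg*.036*hy; P=sel(w,C,hz,.01,-.03,.03)
        P=P[((P-C)@hx)<.005]
        if len(P)>8:
            c,d,s=cyl(P,.0025,hz,v); t=(P-C)@hz; c=c+d*((C-c)@hz); dl=c-C
            print(n,k,len(P),"off hx,hy",(dl@hx).round(4),(dl@hy).round(4),"lean",np.degrees([d@hx,d@hy]).round(2),"t",np.percentile(t,[0,5,95,100]).round(4),"res",s.round(4))
        # rod
        Cr=C+.035*hx; P=sel(w,Cr,hx,.012,-.028,.028)
        if len(P)>15:
            c,d,s=cyl(P,.0015,hx,v); c=c+d*((Cr-c)@hx); dl=c-Cr
            print(n,k,"rod",len(P),"off hy,hz",(dl@hy).round(4),(dl@hz).round(4),"dir hy,hz deg",np.degrees([d@hy,d@hz]).round(2),"res",s.round(4))
E
```

```text
pred mid [ 0.47357296 -0.08161798  0.23147678] axis [-0.22401765  0.03631166  0.97390839]
scene tube 244 mid off hx,hy -0.0003 -0.0001 lean hx,hy deg [-0.22 -0.6 ] t -0.041 0.018 res 0.0004
scene L 54 off hx,hy -0.0008 -0.0001 lean [-2.  -0.7] t [-0.023  -0.0181  0.0153  0.0181] res 0.0004
scene L rod 43 off hy,hz -0.0008 -0.0006 dir hy,hz deg [-1.25 -0.63] res 0.0005
scene R 64 off hx,hy -0.0006 -0.0003 lean [-0.46  0.09] t [-0.0201 -0.0171  0.0186  0.02  ] res 0.0003
scene R rod 66 off hy,hz -0.0007 0.0 dir hy,hz deg [-0.55  0.55] res 0.0004
top tube 22 mid off hx,hy 0.0008 0.0008 lean hx,hy deg [ 0.36 -0.21] t -0.039 -0.011 res 0.0001
top L 19 off hx,hy 0.0011 0.0013 lean [-8.44 -3.08] t [-0.0155 -0.0119  0.021   0.0214] res 0.0004
top L rod 66 off hy,hz 0.0015 0.0015 dir hy,hz deg [0.03 0.26] res 0.0005
top R 18 off hx,hy 0.0011 0.0008 lean [-1.29 -0.83] t [-0.0117 -0.0109  0.0208  0.0212] res 0.0001
top R rod 66 off hy,hz 0.0008 0.0013 dir hy,hz deg [ 0.06 -0.51] res 0.0006
wrist tube 638 mid off hx,hy 0.0007 -0.0002 lean hx,hy deg [ 0.12 -0.21] t -0.042 0.018 res 0.0002
wrist L 128 off hx,hy 0.001 0.0001 lean [-2.44  0.01] t [-0.0187 -0.013   0.0192  0.0206] res 0.0005
wrist L rod 579 off hy,hz 0.0002 -0.0 dir hy,hz deg [0.4  0.22] res 0.0004
wrist R 125 off hx,hy 0.001 -0.0 lean [-0.56 -0.35] t [-0.0166 -0.0143  0.0196  0.0202] res 0.0004
wrist R rod 572 off hy,hz 0.0003 -0.0003 dir hy,hz deg [0.94 0.19] res 0.0004
```

All three views agree within 1 mm and 1°, for both the posts and the tube in the grip. Moving in.

```bash
python3 - <<'E'
from meas import *
F2=F+.0003*hx
print(r.move_l(list(F2+A*hz),max_speed=.07,orientation=Q,stop_force=8)); r.hold(.5)
p=r.current_tcp_pos(); print(p-(F2+A*hz),r.current_wrist_force(),r.current_grip_width(),r.current_t())
shot(4); e=r.current_eef_rot(); T=R.from_quat([e[1],e[2],e[3],e[0]]).as_matrix(); a=-T[:,2]; M=p-A*a
for n in("scene","top","wrist"):
    w=np.load(n+"4.npz")["w"]; v=M-campos(n); v/=np.linalg.norm(v)
    P=sel(w,M,a,.012,-.043,.018)
    if len(P)>15:
        c,d,s=cyl(P,.0064,a,v); c=c+d*((M-c)@a)/(d@a); t=(sel(w,M,a,.012,-.06,.018)-c)@d
        dl=c-F; print(n,"tube",len(P),"mid off F hx,hy",(dl@hx).round(4),(dl@hy).round(4),"lean hx,hy deg",np.degrees([d@hx,d@hy]).round(2),"t",np.sort(t)[[0,1,2,5]].round(4),"res",s.round(4))
    for k,sg in(("L",1),("R",-1)):
        C=F+sg*.036*hy; P=sel(w,C,hz,.01,-.03,.03); P=P[((P-C)@hx)<.005]
        if len(P)>8:
            c,d,s=cyl(P,.0025,hz,v); t=(P-C)@hz; c=c+d*((C-c)@hz); dl=c-C
            print(n,k,len(P),"off hx,hy",(dl@hx).round(4),(dl@hy).round(4),"lean",np.degrees([d@hx,d@hy]).round(2),"t",np.percentile(t,[0,5,95,100]).round(4))
a=cv2.imread("pics/scene4.png")[110:290,240:420]; b=cv2.imread("pics/wrist4.png")
cv2.imwrite("pics/comb4.png",np.hstack([cv2.resize(a,(400,400),interpolation=cv2.INTER_CUBIC),cv2.copyMakeBorder(cv2.resize(b,(400,300)),0,100,0,0,cv2.BORDER_CONSTANT)]))
E
```

```text
False
[-3.70435756e-05 -2.86283243e-05  2.25408953e-05] [-0.00681085 -0.05550966 -0.72268428] 0.014921932246584694 13.675
scene tube 202 mid off F hx,hy -0.0004 -0.0007 lean hx,hy deg [-0.11 -0.56] t [-0.0423 -0.0419 -0.0407 -0.04  ] res 0.0004
scene L 57 off hx,hy -0.0008 0.0001 lean [ 0.25 -0.68] t [-0.0211 -0.017   0.0179  0.0196]
scene R 63 off hx,hy -0.0006 -0.0002 lean [ 0.24 -0.04] t [-0.0201 -0.0177  0.0188  0.0198]
wrist tube 637 mid off F hx,hy 0.001 -0.0004 lean hx,hy deg [ 0.08 -0.18] t [-0.0424 -0.0393 -0.0391 -0.0382] res 0.0002
wrist L 250 off hx,hy 0.0004 0.0001 lean [-1.29 -0.88] t [-0.0189 -0.0162  0.0192  0.0201]
wrist R 243 off hx,hy 0.0005 -0.0001 lean [-1.12  0.63] t [-0.0198 -0.0162  0.0191  0.0203]
```

View pics/comb4.png

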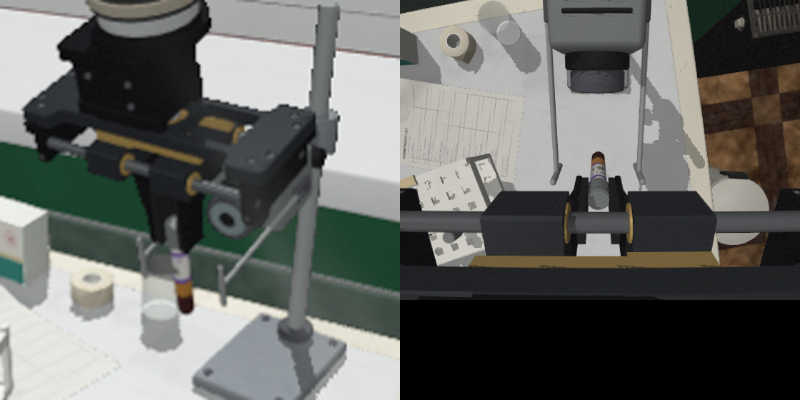

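The tube sits midway between the posts (comb picture: tube at (180,265), posts at (143,260) and (222,285)), clear of lens and gauge. It is within 1 mm and about 1° of them, and the posts have not moved. Handing in.

```bash
python3 - <<'E'
from h import *
r.hold(.3); print(abs(r.current_joint_velocities()).max(), r.current_t()); print(r.hand_in())
E
```

```text
0.0016366602534828324 14.125
the job is handed in; nothing more can be done
None
```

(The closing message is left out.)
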